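Push a spoon through the flap of the cutlery return

TASK

A diner has left a spoon on the ledge of the steel cutlery return box. Push the box's self-closing flap inward with one finger and, while that finger holds it open, push the spoon off the ledge with the other finger so that it drops into the box; then let the flap close. Only push: do not pick the spoon up, do not shove the flap open with it, and leave the bowl, cup and shaker beside the box as they are.

Things in the scene. Friction and masses are not known exactly. Their poses are not given: they have to be found in the camera images.
- return_box: Stainless cutlery return box, fixed, 237 mm deep (x) by 260 wide (y) by 166 high. Origin on the worktop under the middle of the lip; x points from the ledge to the flap (away from the robot), y left, z up. In front (x -97 to 0 mm) an open flat ledge; behind the lip (x = 0) a mouth down into the hollow bin, closed by the sloping flap.
- ledge (a point): Middle of the ledge's top, 110 mm above the worktop, 48 mm in front of the lip. The ledge has 9 mm high rims at its left and right sides (y = +-126 to 130 mm) and none in front. The bin's floor below lies 100 mm lower.
- lip (a point): Middle of the lip, the ledge's rear edge, at the height of the ledge's top. The spoon, at first 36 to 45 mm in front of it, usually tips in when its centre has gone 10 mm past the lip, but one end may hang on the lip until it is pushed some 30 mm past.
- hinge (a point): Middle of the flap's hinge line (level, along the box's y), 90 mm behind the lip and 45 mm above the ledge's top. A side cheek at each end of the flap (y = +-126 to 130 mm) and the closed roof from 2 to 50 mm behind the hinge are at most 56 mm above the ledge's top.
- flap (a joint): Opening angle of the flap, 0 shut to 1.1 rad (stop, nearly hanging straight down). 3 mm plate, 247 mm wide, 96 mm long; shut, it slopes at 25 degrees from the hinge down to the lip. It opens inward and down when pushed from the ledge's side. A spring shuts it: 1 N at the lower edge starts it; a finger near the ledge's height needs up to about 8 N to hold it wide open.
- flap_edge (a point): Middle of the flap's lower hem, 3 mm behind the lip and 8 mm above the ledge's level when shut; swings with the flap. A vertical fingertip 7 mm above the ledge's level has the flap 0.3 rad open when its front is about 50 mm behind the lip, and 0.8 rad open at about 77 mm.
- spoon_mid (a point): The steel spoon on the ledge, 199 mm long, 40 wide at its bowl, 18 high, 45 g, lying flat, lengthways along the lip (within 7 degrees). This point is its centre, 9 mm above its underside; its x axis runs along the spoon. Touched, it acts as a solid flat shape that narrows evenly from bowl to handle end (24 mm at the middle).
- bowl_mid (a point): Centre (half-way up) of a steel bowl, 112 mm across, 45 mm high, on the worktop left of the box: leave alone.
- cup_mid (a point): Centre (half-way up) of a steel cup, 76 mm across, 102 mm high, on the worktop right of the box: leave alone.
- shaker_mid (a point): Centre (half-way up) of a salt shaker, 44 mm across, 90 mm high, on the worktop left of the box, further back than the bowl: leave alone.

How it is judged:
By the outcome, as a careful person would: the job done as asked, in the order asked, and still so for the second after the job is handed in, with the robot touching nothing.
It also fails if it takes over 35 s, if anything falls off the work surface, if the arm or the gripper's body presses on something with over 40 N, if the wrist force passes 120 N, or if a joint passes its speed limit or range.

ROBOT

A 6-joint arm with a two-finger parallel gripper is mounted at the origin on a cart in front of the work surface, level with it; the furniture and walls round the work are solid. World frame = base frame: x ahead of the robot, y to its left, z up, the work surface at z = 0. Lengths are in mm, angles in rad, forces in N, time in s.
With the tool pointing down it reaches from about 350 to 975 mm from the base axis. Payload 7.1 kg.
Tool frame: the origin (TCP) lies midway between the tips of the shut fingers; the grasp point (between the pads) lies 19 mm behind it (ctrl.grasp_offset is the distance from the TCP to the grasp point, in mm); z points along the fingers, y is the line along which they close (so a half turn about z gives the same grasp; the last joint's range is limited). The gripper opens to 88 mm and grips with 3 to 60 N. Pads are 20 mm wide; open, the fingers measure 115 mm over their backs; the gripper's body (75 mm by 178 mm) begins 61 mm behind the grasp point.
Start: joints at [1.276, 0.423, 1.63, -0, 1.089, -0.019], TCP at [170.166, 601.372, 186.375] pointing down, gripper open.
Joint ranges: [-3, 3], [-0.9, 2.11], [0.09, 2.58], [-1.31, 4.45], [0.11, 2.69], [-2.54, 2.54]. Speed limits (rad/s): [2.39, 2.39, 3.01, 3.14, 3.14, 3.14].

INTERFACE

Orientations are given as a rotation vector (axis times angle).
In Python, from workcell import ctrl gives the robot as it stands. The module is installed in compiled form; this text tells all that it offers.
- The arm moves only by the tool servo_tool, never from a script. Its argument "rows" is a list of rows, each a list of 7 numbers: the turn, a rotation vector about the tool's x, y, z as a fraction of full scale, then the shift along the tool's x, y, z as a fraction of full scale, then the finger opening in mm, from 0 to 87.8. A call has 1 to 10 rows; each row is the pose to reach, as a shift and turn from the pose commanded when the call began, along the tool's axes at that moment; what a row does not reach only later rows make up. Full scale, the value 1, is 20 cm for a shift and 1.5 rad for a turn. A row lasts 1/8 s, in which the tool goes at most 62.5 mm and 10.7 degrees, less where a joint would pass 70% of its speed; a pose out of reach is approached as far as the arm can. A call with a number of a shift or a turn outside -1 to 1 is refused whole. A call with a gripper value outside its range is refused whole. The fingers move at their own pace and stop on an object; the grip force is fixed at half the most. Time passes only in rows, so rows that repeat a pose let the fingers close. It gives the time, the measured TCP pose, the force, the opening and the grip force at its end, in the units of the state.
- ctrl.get_obs(): the state, without advancing time (a new reading comes with each control period).
- ctrl.get_image(name): name is "side" or "top"; returns (picture, depth): 420x560x3 uint8, red, green, blue; 420x560 float32, mm along the optical axis (not along the pixel's ray), 0 where there is no reading.
- ctrl.camera_info(name): a dict with "intrinsics" (3x3 intrinsics, pixels), "R" (3x3) and "t" (3): a world point X has camera coordinates R X + t. Camera axes: x right, y down, z forward; pixel columns grow to the right and rows downward; lengths in mm; the calibration is good to about 2 mm. A picture is of the moment at which its call begins. camera_info takes no time and is no camera call.
- ctrl.close_job(): hands the job in; it is judged then, once.
The state is a dict: "t": time; "qpos": joint angles; "qvel": joint speeds; "joint_torque": joint torques, N m; "ee_pos": TCP position; "orientation": TCP orientation; "ft_force": force on the tool from outside, world axes, zero at the start; "moment": the same for the moment, N m; "width": finger opening in mm; "grasp_force": force on a finger pad.
Only numpy, scipy, OpenCV 4.12 (cv2) and the standard library are available. Lean on these libraries where they do the work, as an engineer would, in place of code of your own. Each camera call takes 0.05 s, during which the arm holds its last target. There are 200 camera calls.

## Working session

There is one attempt and no reset: what is moved stays moved. The work goes in short steps, Python scripts to look and compute and a tool call to move; the robot and the scene stay as the last step left them, time stands still between calls to the robot, and variables do not carry over. Pictures are saved under pics/ and viewed, at most 10 in all, crops included, and the job is handed in when it is done.

Besides the shell and the picture viewer there is one more tool, called after "Call:" by a JSON object that holds its "api" and its "payload", one argument or row to a line. servo_tool: Moves the arm, as the interface text tells. Its arguments: {"type":"object","properties":{"rows":{"type":"array","items":{"type":"array","items":{"type":"number"}}}},"required":["rows"]}

```bash
mkdir -p pics; cat > h.py <<'E'
import numpy as np, cv2
from workcell import ctrl
def grab(n,f):
    p,d=ctrl.get_image(n); cv2.imwrite(f'pics/{f}.png',p[:,:,::-1]); np.save(f'pics/{f}.npy',d); return p,d
def world(n,d):
    c=ctrl.camera_info(n); K,R,t=map(np.array,(c['intrinsics'],c['R'],c['t']))
    v,u=np.mgrid[:d.shape[0],:d.shape[1]]
    P=np.stack([(u-K[0,2])/K[0,0]*d,(v-K[1,2])/K[1,1]*d,d],-1)
    return (P-t.reshape(3))@R
E
python3 - <<'E'
from h import *
o=ctrl.get_obs(); print({k:np.round(o[k],3) for k in('t','ee_pos','orientation','width','qpos')})
for n in('top','side'):
    grab(n,n+'0'); c=ctrl.camera_info(n); print(n,-np.array(c['R']).T@np.array(c['t']).reshape(3))
E
```

```text
{'t': np.float64(0.0), 'ee_pos': array([170.   , 600.841, 185.622]), 'orientation': array([-4.320e-01, -3.112e+00,  2.000e-03]), 'width': np.float64(87.761), 'qpos': array([ 1.276,  0.424,  1.631,  0.   ,  1.089, -0.019])}
top [ 514.62929268   96.58069016 1174.81088617]
side [  91.08657977 -646.14324575  781.53110505]
```

View pics/top0.png

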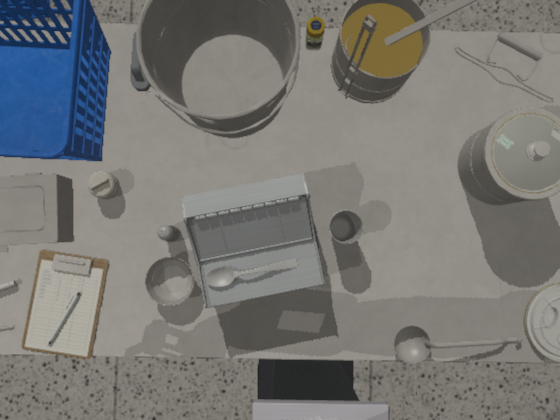

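View pics/side0.png

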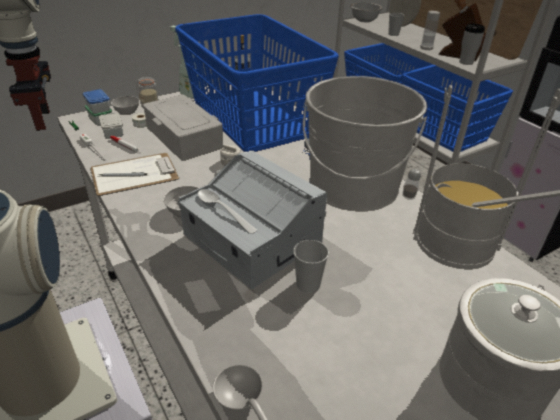

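The top view shows the box centred near (258,240), with the ledge at rows 250–305. The spoon bowl is at (220,277) and its handle end at (297,264). The flap lies between rows 200 and 255, with the bowl and shaker to its left and the cup at (345,226). Next I'll fit the box and spoon from depth.

```bash
cat > m.py <<'E'
from h import *
d=np.load('pics/top0.npy'); W=world('top',d)
roi=np.zeros(d.shape,bool); roi[170:312,180:332]=1
roi&=d>0
def rect(m):
    p=W[m][:,:2].astype(np.float32); return cv2.minAreaRect(p),p
lab=lambda m:(lambda n,l,s,c:l==1+np.argmax(s[1:,4]))(*cv2.connectedComponentsWithStats(m.astype(np.uint8)))
box=lab(roi&(W[...,2]>95)&(W[...,2]<185)); r,p=rect(box); print('box',r, cv2.boxPoints(r).round(0).tolist())
led=lab(roi&(abs(W[...,2]-110)<5)); r,p=rect(led); print('ledge',r,cv2.boxPoints(r).round(0).tolist(),np.median(W[led][:,2]))
E
python3 - <<'E'
from m import *
# columns of heights along a section
for u in(230,260,290):
    print(u,[(v,*W[v,u].round(0).astype(int).tolist()) for v in range(178,306,5)])
E
```

```text
box ((523.5714721679688, 156.0166015625), (240.7724609375, 264.9886779785156), 12.43950366973877) [[377.0, 259.0], [435.0, 1.0], [670.0, 53.0], [613.0, 311.0]]
ledge ((460.834716796875, 140.29385375976562), (115.74797821044922, 260.4349060058594), 10.844127655029297) [[379.0, 257.0], [428.0, 2.0], [542.0, 23.0], [493.0, 279.0]] 111.27718003965708
230 [(178, 675, 223, 1), (183, 663, 223, 2), (188, 632, 206, 161), (193, 622, 205, 162), (198, 611, 205, 165), (203, 600, 204, 165), (208, 590, 204, 167), (213, 580, 204, 161), (218, 570, 205, 151), (223, 560, 205, 149), (228, 550, 206, 140), (233, 539, 205, 138), (238, 529, 206, 133), (243, 518, 206, 127), (248, 508, 206, 124), (253, 497, 206, 121), (258, 486, 207, 113), (263, 475, 207, 111), (268, 465, 206, 109), (273, 455, 205, 121), (278, 444, 205, 120), (283, 432, 206, 109), (288, 422, 205, 112), (293, 411, 205, 111), (298, 401, 204, 112), (303, 377, 215, 2)]
260 [(178, 676, 151, 1), (183, 644, 144, 158), (188, 633, 143, 161), (193, 623, 143, 161), (198, 612, 143, 163), (203, 602, 143, 164), (208, 592, 143, 156), (213, 582, 143, 151), (
[... 238 characters left out ...]
), (273, 455, 141, 112), (278, 445, 141, 114), (283, 434, 141, 110), (288, 423, 141, 111), (293, 413, 140, 113), (298, 391, 145, 4), (303, 378, 145, -5)]
290 [(178, 656, 81, 159), (183, 645, 81, 160), (188, 634, 81, 166), (193, 624, 81, 163), (198, 613, 81, 167), (203, 604, 80, 156), (208, 594, 80, 151), (213, 584, 80, 145), (218, 573, 80, 139), (223, 563, 79, 137), (228, 552, 79, 132), (233, 542, 79, 122), (238, 531, 78, 120), (243, 521, 78, 118), (248, 510, 78, 113), (253, 515, 97, 1175), (258, 489, 78, 113), (263, 478, 77, 114), (268, 467, 77, 110), (273, 456, 77, 114), (278, 446, 77, 112), (283, 435, 77, 111), (288, 424, 76, 109), (293, 403, 74, 3), (298, 391, 74, -3), (303, 380, 74, 2)]
```

```bash
python3 - <<'E'
from m import *
from scipy.optimize import minimize
# fit 237x260 rectangle to box outline: maximise overlap sharply via boundary points (per direction)
p=W[box][:,:2]
h=cv2.convexHull(p.astype(np.float32))[:,0]
def f(q):
    c,s=np.cos(q[2]),np.sin(q[2]); l=(h-q[:2])@np.array([[c,-s],[s,c]])
    dx=np.abs(l[:,0]-21.5)-118.5; dy=np.abs(l[:,1])-130
    return np.sum(np.abs(np.maximum(dx,dy)))
b=min((minimize(f,[502+a,151,.2+k],method='Nelder-Mead',options=dict(xatol=1e-3,maxiter=4000)) for a in(-3,3) for k in(-.03,.03)),key=lambda r:r.fun)
q=b.x; print('box pose',q.round(3),b.fun/len(h))
c,s=np.cos(q[2]),np.sin(q[2]); L=W.copy(); L[...,:2]=(W[...,:2]-q[:2])@np.array([[c,-s],[s,c]])
# flap plane fit: find lip location
fl=box&(abs(L[...,1])<110)&(L[...,0]>15)&(L[...,0]<80)
A=np.c_[L[fl][:,0],L[fl][:,1],np.ones(fl.sum())]; co=np.linalg.lstsq(A,L[fl][:,2],rcond=None)[0]; print('flap',co,'hem z@3',co[2]+3*co[0],'slope want .466')
sp=lab(box&(L[...,0]<-8)&(L[...,0]>-90)&(abs(L[...,1])<122)&(L[...,2]>115.5)); P=L[sp]
r=cv2.minAreaRect(P[:,:2].astype(np.float32)); print('spoon',sp.sum(),r,cv2.boxPoints(r).round(1).tolist(),P[:,1].min(),P[:,1].max())
for y in range(-110,110,15):
    k=abs(P[:,1]-y)<4
    if k.any(): print(y,P[k,0].min().round(1),P[k,0].max().round(1),P[k,2].max().round(0))
img=cv2.imread('pics/top0.png'); cr=cv2.resize(img[170:320,140:370],None,fx=3,fy=3,interpolation=cv2.INTER_CUBIC); cv2.imwrite('pics/c0.png',cr)
E
```

```text
box ((523.5714721679688, 156.0166015625), (240.7724609375, 264.9886779785156), 12.43950366973877) [[377.0, 259.0], [435.0, 1.0], [670.0, 53.0], [613.0, 311.0]]
ledge ((460.834716796875, 140.29385375976562), (115.74797821044922, 260.4349060058594), 10.844127655029297) [[379.0, 257.0], [428.0, 2.0], [542.0, 23.0], [493.0, 279.0]] 111.27718003965708
box pose [5.02962e+02 1.51246e+02 2.22000e-01] 0.9654358727910825
flap [ 4.66023929e-01 -1.79583727e-03  1.15503773e+02] hem z@3 116.90184519490084 slope want .466
spoon 585 ((-43.13576889038086, 22.807144165039062), (189.93113708496094, 40.98188781738281), 83.85977935791016) [[-73.69999694824219, -69.4000015258789], [-32.900001525878906, -73.80000305175781], [-12.600000381469727, 115.0], [-53.400001525878906, 119.4000015258789]] -72.8288324000507 117.89585493095525
-65 -38.5 -32.3 117.0
-50 -48.5 -32.1 121.0
-35 -47.8 -30.0 123.0
-20 -47.0 -33.1 126.0
-5 -45.3 -34.1 128.0
10 -43.5 -33.9 129.0
25 -42.5 -35.2 133.0
40 -41.9 -35.4 132.0
55 -47.1 -32.1 128.0
70 -56.9 -20.4 123.0
85 -57.2 -15.8 123.0
100 -54.5 -19.8 122.0
```

View pics/c0.png

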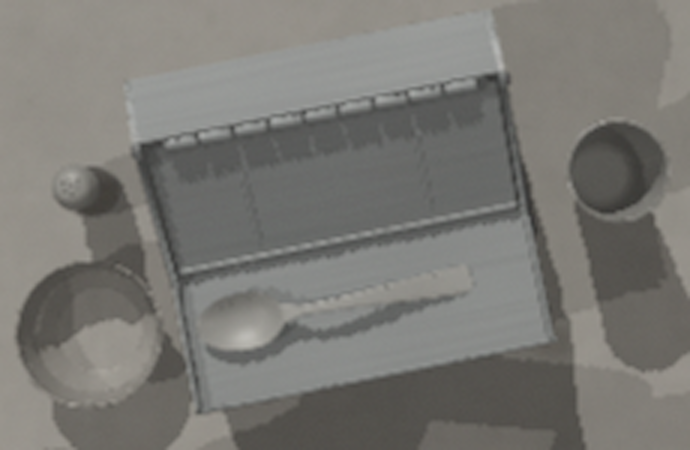

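```bash
cat > g.py <<'E'
from h import *
from scipy.spatial.transform import Rotation as Ro
B=np.array([503,151.2]); Y=.222
bx=np.array([np.cos(Y),np.sin(Y)]); by=np.array([-bx[1],bx[0]])
T=Ro.from_matrix(np.array([[by[0],bx[0],0],[by[1],bx[1],0],[0,0,-1]]))  # tool y = box x, z down
def go(x,y,z,start=None):
    o=ctrl.get_obs(); p,R=start or (o['ee_pos'],Ro.from_rotvec(o['orientation']))
    w=np.r_[B+x*bx+y*by,z]
    print('shift',(R.inv().apply(w-p)/200).round(3),'turn',((R.inv()*T).as_rotvec()/1.5).round(3))
def st():
    o=ctrl.get_obs(); e=o['ee_pos'][:2]-B
    print('t',o['t'],'box',(e@bx).round(1),(e@by).round(1),o['ee_pos'][2].round(1),'yaw/tilt err',(Ro.from_rotvec(o['orientation']).inv()*T).as_rotvec().round(3),'F',o['ft_force'].round(1),'w',o['width'])
E
python3 -c "
from g import *
go(-40,33,240,(np.array([170.166,601.372,186.375]),Ro.from_rotvec([-.432,-3.112,.002])))"
```

```text
shift [-1.96  -1.663 -0.265] turn [-0.001  0.001  0.715]
```

Call:
{"api": "servo_tool", "payload": {
  "rows": [
    [0, 0, 0, -0.05, -0.05, -0.2, 87.8],
    [0, 0, 0.05, -0.2, -0.17, -0.27, 87.8],
    [0, 0, 0.1, -0.38, -0.32, -0.27, 87.8],
    [0, 0, 0.17, -0.56, -0.47, -0.27, 87.8],
    [0, 0, 0.24, -0.74, -0.62, -0.27, 87.8],
    [0, 0, 0.3, -0.88, -0.75, -0.27, 87.8],
    [0, 0, 0.36, -0.98, -0.83, -0.27, 87.8]
  ]
}}

```text
t: 0.98
ee_pos: [314.0, 386.5, 240.1]
orientation: [-1.252, -2.881, 0.001]
ft_force: [0.0, -0.0, -0.5]
width: 87.8
grasp_force: 0.0
```

```bash
python3 -c "
from g import *
st();go(-40,33,240)"
```

```text
t 0.975 box -132.5 271.2 240.1 yaw/tilt err [-0.001  0.     0.529] F [ 0.  -0.  -0.5] w 87.7733394862365
shift [-1.262e+00 -2.020e-01  1.000e-03] turn [-0.     0.     0.353]
```

Call:
{"api": "servo_tool", "payload": {
  "rows": [
    [0, 0, 0.06, -0.2, -0.03, 0, 87.8],
    [0, 0, 0.12, -0.4, -0.06, 0, 87.8],
    [0, 0, 0.18, -0.6, -0.1, 0, 87.8],
    [0, 0, 0.24, -0.8, -0.13, 0, 87.8],
    [0, 0, 0.3, -0.95, -0.17, 0, 87.8],
    [0, 0, 0.353, -1.0, -0.2, 0, 87.8]
  ]
}}

```text
t: 1.72
ee_pos: [422.0, 213.7, 240.1]
orientation: [-1.963, -2.453, 0.001]
ft_force: [-0.6, -0.8, 0.1]
width: 87.4
grasp_force: 0.0
```

```bash
python3 -c "
from g import *
st();go(-40,33,142)"
```

```text
t 1.725 box -65.2 78.8 240.1 yaw/tilt err [-0.     0.    -0.001] F [-0.6 -0.8  0.1] w 87.3822107678952
shift [-0.229  0.127  0.491] turn [-0.     0.    -0.001]
```

Call:
{"api": "servo_tool", "payload": {
  "rows": [
    [0, 0, 0, -0.12, 0.07, 0.0, 87.8],
    [0, 0, 0, -0.23, 0.125, 0.1, 87.8],
    [0, 0, 0, -0.23, 0.125, 0.3, 87.8],
    [0, 0, 0, -0.23, 0.125, 0.44, 87.8],
    [0, 0, 0, -0.23, 0.125, 0.49, 87.8],
    [0, 0, 0, -0.23, 0.125, 0.49, 87.8]
  ]
}}

```text
t: 2.48
ee_pos: [455.9, 175.9, 142.2]
orientation: [-1.957, -2.457, 0.001]
ft_force: [0.2, -0.6, -0.4]
width: 87.9
grasp_force: 0.0
```

```bash
python3 -c "
from g import *
st();go(-40,33,117)
p,d=grab('side','s1'); cv2.imwrite('pics/s1c.png',cv2.resize(cv2.imread('pics/s1.png')[90:300,130:370],None,fx=2.8,fy=2.8))"
```

```text
t 2.475 box -40.5 34.5 142.2 yaw/tilt err [-0.001  0.     0.004] F [ 0.2 -0.6 -0.4] w 87.8828188233427
shift [-0.007  0.003  0.126] turn [-0.001  0.     0.002]
```

View pics/s1c.png

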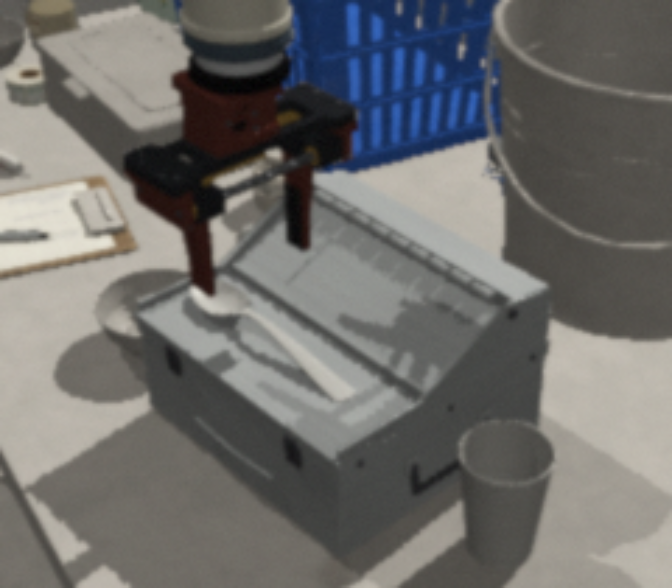

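The near fingertip (crop 208,290) is in front of the spoon and above the ledge. The far fingertip (300,245) is above the flap, as planned. I'll descend and open the flap.

Call:
{"api": "servo_tool", "payload": {
  "rows": [
    [0, 0, 0, 0, 0.01, 0.04, 87.8],
    [0, 0, 0, 0, 0.02, 0.08, 87.8],
    [0, 0, 0, 0, 0.04, 0.11, 87.8],
    [0, 0, 0, 0, 0.06, 0.126, 87.8],
    [0, 0, 0, 0, 0.09, 0.126, 87.8],
    [0, 0, 0, 0, 0.12, 0.126, 87.8],
    [0, 0, 0, 0, 0.12, 0.126, 87.8]
  ]
}}

```text
t: 3.4
ee_pos: [480.3, 181.5, 117.4]
orientation: [1.957, 2.457, 0.001]
ft_force: [-0.0, 0.4, -0.4]
width: 87.7
grasp_force: 0.0
```

```bash
python3 -c "
from g import *
st();go(20,33,117)
p,d=grab('side','s2'); cv2.imwrite('pics/s2c.png',cv2.resize(cv2.imread('pics/s2.png')[110:280,170:340],None,fx=3.2,fy=3.2))"
```

```text
t 3.4 box -15.5 34.6 117.4 yaw/tilt err [ 0.001 -0.     0.003] F [-0.   0.4 -0.4] w 87.73092490736002
shift [-0.009  0.177  0.002] turn [ 0.001 -0.     0.002]
```

View pics/s2c.png

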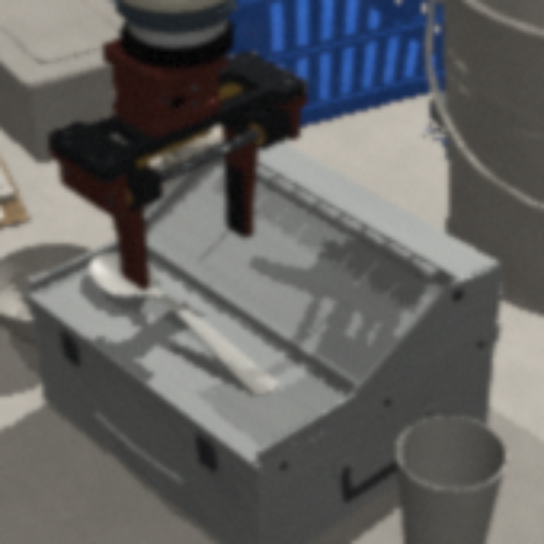

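The fingers look higher than expected and the force is near zero. I'll check the tip positions against the calibration.

```bash
python3 - <<'E'
from g import *
c=ctrl.camera_info('side'); K,R,t=map(np.array,(c['intrinsics'],c['R'],c['t']))
def pr(x,y,z):
    q=K@(R@np.r_[B+x*bx+y*by,z]+t.reshape(3)); return ((q[:2]/q[2]-[170,110])*3.2).round(0)
for x in(-73,-59.5,28.5,42): print(x,[pr(x,y,117.4) for y in(24.6,44.6)])
print('flaphem',pr(3,-120,118),pr(3,120,118),'hinge',pr(90,-120,155),'lip',pr(0,-120,110),pr(0,120,110))
d=np.load('pics/s2.npy'); L=world('side',d); L[...,:2]=(L[...,:2]-B)@np.c_[bx,by]
for nm,(u,v) in dict(near=(135,270),near2=(130,240),far=(240,225),far2=(240,200),flapR=(330,340),flapM=(300,300)).items():
    print(nm,L[int(110+v/3.2),int(170+u/3.2)].round(0))
for u in (206,212,244,246): print(u,[L[v,u].round(0).astype(int).tolist() for v in range(176,206,2)])
E
```

```text
-73 [array([137., 333.]), array([120., 321.])]
-59.5 [array([152., 325.]), array([135., 313.])]
28.5 [array([245., 277.]), array([227., 266.])]
42 [array([258., 270.]), array([241., 259.])]
flaphem [356. 381.] [139. 237.] hinge [445. 286.] lip [353. 391.] [136. 247.]
near [-68.  30. 168.]
near2 [-73.  26. 197.]
far [ 26.  25. 166.]
far2 [ 28.  26. 187.]
flapR [ 20. -76. 120.]
flapM [ 29. -33. 129.]
206 [[-98, 2, 242], [-97, 5, 235], [-74, 39, 203], [-71, 43, 195], [-72, 42, 191], [-15, 127, 117], [-15, 127, 111], [-30, 106, 122], [-31, 106, 117], [-33, 103, 114], [-37, 98, 112], [-42, 92, 112], [-46, 86, 111], [-48, 84, 107], [-57, 72, 112]]
212 [[-68, 24, 219], [-69, 23, 214], [-69, 23, 209], [-71, 22, 205], [-69, 24, 198], [-70, 24, 193], [-70, 24, 188], [-70, 25, 182], [-69, 27, 176], [-68, 30, 168], [-69, 29, 164], [-69, 29, 159], [-37, 75, 113], [-41, 70, 111], [-45, 64, 111]]
244 [[29, 32, 173], [27, 30, 169], [27, 30, 163], [27, 30, 157], [43, 49, 135], [40, 47, 131], [35, 41, 131], [34, 40, 126], [28, 32, 127], [22, 26, 127], [20, 23, 124], [18, 21, 120], [10, 13, 123], [8, 9, 120], [5, 6, 117]]
246 [[28, 24, 176], [28, 24, 171], [27, 23, 166], [30, 26, 158], [29, 26, 152], [43, 42, 133], [39, 38, 131], [34, 32, 130], [29, 27, 129], [26, 24, 126], [24, 21, 123], [18, 15, 123], [16, 12, 120], [12, 8, 118], [7, 1, 119]]
```

The open tips sit at z≈155, about 36 mm above the TCP, so the fingers swing on an arc. I'll raise the arm and calibrate tip height against opening.

Call:
{"api": "servo_tool", "payload": {
  "rows": [
    [0, 0, 0, 0, 0, -0.15, 87.8],
    [0, 0, 0, 0, 0, -0.3, 70],
    [0, 0, 0, 0, 0, -0.35, 65],
    [0, 0, 0, 0, 0, -0.35, 65],
    [0, 0, 0, 0, 0, -0.35, 65],
    [0, 0, 0, 0, 0, -0.35, 65]
  ]
}}

```text
t: 4.2
ee_pos: [478.8, 181.1, 186.1]
orientation: [-1.957, -2.456, 0.003]
ft_force: [0.0, -0.9, -0.2]
width: 64.8
grasp_force: 0.0
```

```bash
cat > tip.py <<'E'
from g import *
import sys
def tips(f):
    st(); o=ctrl.get_obs(); _,d=grab('side',f); L=world('side',d); L[...,:2]=(L[...,:2]-B)@np.c_[bx,by]
    e=np.r_[(o['ee_pos'][:2]-B)@np.c_[bx,by],o['ee_pos'][2]]
    r=L[d>0]-e
    for s in(-1,1):
        k=(abs(r[:,1])<16)&(r[:,0]*s>2)&(abs(r[:,0])<75)&(r[:,2]<70)&(r[:,2]+e[2]>e[2]-5)
        k&=r[:,2]+e[2]>137
        q=r[k]; 
        print(s,len(q),'zmin rel',np.percentile(q[:,2],[0,2,5]).round(0),'x near tip',[np.percentile(q[q[:,2]<q[:,2].min()+h][:,0],[2,98]).round(0).tolist() for h in(10,30)],'y',np.percentile(q[:,1],[2,98]).round(0))
tips(sys.argv[1])
E
python3 tip.py s3
```

```text
t 4.2 box -17.0 34.5 186.1 yaw/tilt err [-0.002  0.     0.003] F [ 0.  -0.9 -0.2] w 64.80169484941045
-1 115 zmin rel [36. 37. 39.] x near tip [[-44.0, -34.0], [-44.0, -35.0]] y [-13.  10.]
1 123 zmin rel [36. 37. 38.] x near tip [[30.0, 40.0], [30.0, 41.0]] y [-12.  10.]
```

The tips sit a constant ~36 mm above the reported TCP, so I'll work with TCP z ≈ 82 for a tip height of 117–118. I'm reopening and descending again.

Call:
{"api": "servo_tool", "payload": {
  "rows": [
    [0, 0, 0, 0, -0.06, 0, 87.8],
    [0, 0, 0, 0, -0.12, 0.0, 87.8],
    [0, 0, 0, 0, -0.12, 0.15, 87.8],
    [0, 0, 0, 0, -0.12, 0.3, 87.8],
    [0, 0, 0, 0, -0.12, 0.4, 87.8],
    [0, 0, 0, 0, -0.12, 0.4, 87.8]
  ]
}}

```text
t: 5.0
ee_pos: [454.2, 175.4, 106.1]
orientation: [-1.956, -2.456, 0.005]
ft_force: [-0.4, 0.2, -0.2]
width: 87.8
grasp_force: 0.0
```

```bash
python3 tip.py s4; python3 -c "
from g import *
go(-25,33,82)"
```

```text
t 5.0 box -42.2 34.3 106.1 yaw/tilt err [-0.003  0.     0.004] F [-0.4  0.2 -0.2] w 87.77159348505508
-1 102 zmin rel [36. 38. 39.] x near tip [[-55.0, -45.0], [-55.0, -45.0]] y [-13.  11.]
1 109 zmin rel [34. 36. 37.] x near tip [[42.0, 51.0], [42.0, 52.0]] y [-13.  10.]
shift [-0.008  0.081  0.125] turn [-0.001  0.     0.002]
```

Call:
{"api": "servo_tool", "payload": {
  "rows": [
    [0, 0, 0, 0, 0.01, 0.04, 87.8],
    [0, 0, 0, 0, 0.02, 0.07, 87.8],
    [0, 0, 0, 0, 0.04, 0.1, 87.8],
    [0, 0, 0, 0, 0.06, 0.115, 87.8],
    [0, 0, 0, 0, 0.09, 0.12, 87.8],
    [0, 0, 0, 0, 0.12, 0.12, 87.8],
    [0, 0, 0, 0, 0.12, 0.12, 87.8]
  ]
}}

```text
t: 5.92
ee_pos: [480.5, 181.6, 83.4]
orientation: [1.957, 2.457, 0.002]
ft_force: [-0.7, -0.4, 0.6]
width: 87.8
grasp_force: 0.8
```

```bash
python3 -c "
from g import *
st();go(20,33,82)
p,d=grab('side','s5'); cv2.imwrite('pics/s5c.png',cv2.resize(cv2.imread('pics/s5.png')[110:280,170:340],None,fx=3.2,fy=3.2))"
```

```text
t 5.925 box -15.2 34.6 83.4 yaw/tilt err [ 0.001 -0.     0.003] F [-0.7 -0.4  0.6] w 87.83090097776099
shift [-0.009  0.176  0.007] turn [ 0.001 -0.     0.002]
```

View pics/s5c.png

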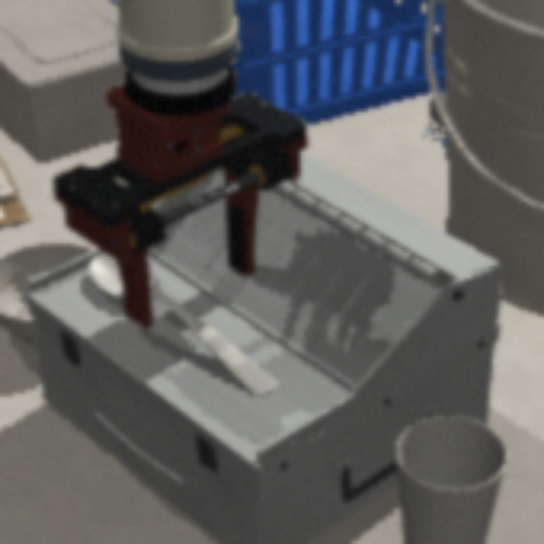

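The near tip (145,325) is just behind the spoon at spoon height, and the far finger has begun to open the flap. I'll advance to open it wide.

Call:
{"api": "servo_tool", "payload": {
  "rows": [
    [0, 0, 0, 0, 0.03, 0.005, 87.8],
    [0, 0, 0, 0, 0.06, 0.005, 87.8],
    [0, 0, 0, 0, 0.09, 0.005, 87.8],
    [0, 0, 0, 0, 0.12, 0.005, 87.8],
    [0, 0, 0, 0, 0.15, 0.005, 87.8],
    [0, 0, 0, 0, 0.175, 0.005, 87.8],
    [0, 0, 0, 0, 0.175, 0.005, 87.8]
  ]
}}

```text
t: 6.85
ee_pos: [512.8, 188.8, 81.6]
orientation: [-1.957, -2.456, 0.004]
ft_force: [-5.1, -1.4, 0.7]
width: 87.5
grasp_force: 2.5
```

```bash
python3 -c "
from g import *
st()
p,d=grab('top','t6'); p,d2=grab('side','s6')
a=cv2.imread('pics/s6.png')[110:280,170:340]; b=cv2.imread('pics/t6.png')[180:320,170:340]
cv2.imwrite('pics/c6.png',np.hstack([cv2.resize(a,(400,400)),cv2.resize(b,(400,400))]))"
```

```text
t 6.85 box 17.9 34.5 81.6 yaw/tilt err [-0.003  0.     0.003] F [-5.1 -1.4  0.7] w 87.52710494136623
```

View pics/c6.png

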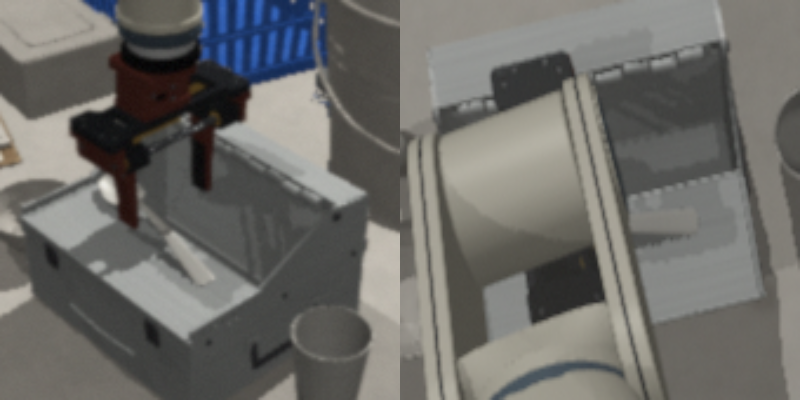

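The flap is well open and the spoon is pushed partway. I'll measure the spoon's yaw.

```bash
cat > sp.py <<'E'
from g import *
def sp(f,n='side'):
    d=np.load(f'pics/{f}.npy'); L=world(n,d); L[...,:2]=(L[...,:2]-B)@np.c_[bx,by]
    P=L[(d>0)&(L[...,2]>115.5)&(L[...,2]<132)&(L[...,0]>-92)&(L[...,0]<30)&(abs(L[...,1])<121)]
    for y in range(-110,120,15):
        q=P[abs(P[:,1]-y)<5]
        if len(q)>2: print(y,len(q),np.percentile(q[:,0],[5,50,95]).round(0))
if __name__=='__main__':
    import sys; sp(sys.argv[1],sys.argv[2])
E
python3 sp.py s0 side 2>/dev/null||python3 sp.py side0 side; echo; python3 sp.py s6 side; echo;python3 sp.py t6 top
```

```text
-110 53 [ 2. 16. 30.]
-95 49 [ 1. 15. 27.]
-80 47 [ 1. 17. 29.]
-65 50 [ 1. 15. 28.]
-50 57 [-46.  12.  28.]
-35 60 [-45.  11.  26.]
-20 59 [-46.   9.  27.]
-5 60 [-44.   9.  27.]
10 55 [-43.  13.  28.]
25 48 [-43.  11.  27.]
40 44 [-41.  14.  27.]
55 44 [-44.  13.  28.]
70 43 [-41.  13.  28.]
85 50 [-41.  11.  27.]
100 58 [-54.   8.  27.]
115 66 [-46.   5.  28.]

-50 13 [-33. -27. -20.]
-35 27 [-30. -23. -17.]
-20 18 [-27. -21. -15.]
-5 17 [-22. -18. -12.]
10 11 [-18. -15. -11.]
25 31 [-37. -31. -10.]
40 19 [-37. -35.  -7.]
55 4 [-3. -0.  8.]
70 10 [-19.  13.  15.]
85 4 [-20. -19. -13.]
100 13 [-16.  -6.   1.]
115 11 [-9. -1.  4.]

-110 3 [-64. -62.  -8.]
-95 3 [-79. -57. -35.]
-80 4 [-73. -33. -21.]
-65 19 [-88. -29. -18.]
-50 35 [-34. -25. -17.]
-35 39 [-32. -22. -14.]
-20 14 [-25. -20. -14.]
```

The spoon is yawed about 8° with its handle lagging, so I'll back off slightly with the flap still held, shift toward the handle and push again.

Call:
{"api": "servo_tool", "payload": {
  "rows": [
    [0, 0, 0, 0, -0.05, 0, 87.8],
    [0, 0, 0, -0.06, -0.05, 0, 87.8],
    [0, 0, 0, -0.11, -0.05, 0, 87.8],
    [0, 0, 0, -0.11, -0.02, 0, 87.8],
    [0, 0, 0, -0.11, 0.0, 0, 86],
    [0, 0, 0, -0.11, 0.02, 0, 82],
    [0, 0, 0, -0.11, 0.04, 0, 77],
    [0, 0, 0, -0.11, 0.04, 0, 77]
  ]
}}

```text
t: 7.95
ee_pos: [524.8, 168.1, 81.2]
orientation: [-1.957, -2.455, 0.006]
ft_force: [-5.6, -0.9, 0.3]
width: 77.2
grasp_force: 2.8
```

```bash
python3 -c "
from g import *
st()
grab('top','t7');grab('side','s7')"; python3 sp.py s7 side; echo;python3 sp.py t7 top
```

```text
t 7.95 box 25.0 11.7 81.2 yaw/tilt err [-0.004  0.001  0.003] F [-5.6 -0.9  0.3] w 77.20874020149346
-50 8 [-8. -4. -0.]
-35 23 [-13.  -5.   2.]
-20 20 [-10.  -4.   2.]
-5 18 [-10.  -4.   2.]
10 28 [-24. -13.   3.]
25 4 [-22. -22.  -1.]
70 3 [-13.  -9.  -8.]
100 12 [-8.  5. 15.]
115 13 [ 2.  7. 15.]

-110 4 [-82. -69. -50.]
-95 5 [-73. -32. -13.]
-80 10 [-46. -14.  -3.]
-65 16 [-50.  -5.   1.]
-50 16 [-14.  -8.  -0.]
85 3 [-65. -57. -29.]
```

Call:
{"api": "servo_tool", "payload": {
  "rows": [
    [0, 0, 0, 0, 0.015, 0, 72],
    [0, 0, 0, 0, 0.03, 0, 66],
    [0, 0, 0, 0, 0.045, 0, 60],
    [0, 0, 0, 0, 0.06, 0, 55],
    [0, 0, 0, 0, 0.073, 0, 50],
    [0, 0, 0, 0, 0.073, 0, 50],
    [0, 0, 0, 0, 0.073, 0, 50]
  ]
}}

```text
t: 8.93
ee_pos: [539.1, 171.4, 81.3]
orientation: [-1.957, -2.455, 0.006]
ft_force: [-6.0, -2.0, 0.1]
width: 50.3
grasp_force: 2.8
```

```bash
python3 -c "
from g import *
st()
grab('top','t8'); grab('side','s8')
a=cv2.imread('pics/s8.png')[110:280,170:340]; b=cv2.imread('pics/t8.png')[180:320,170:340]
cv2.imwrite('pics/c8.png',np.hstack([cv2.resize(a,(400,400)),cv2.resize(b,(400,400))]))"; python3 sp.py s8 side
```

```text
t 8.925 box 39.6 11.7 81.3 yaw/tilt err [-0.004  0.001  0.003] F [-6.  -2.   0.1] w 50.31264100320793
-5 6 [ 5.  8. 11.]
10 11 [4. 5. 6.]
25 3 [5. 6. 7.]
```

View pics/c8.png

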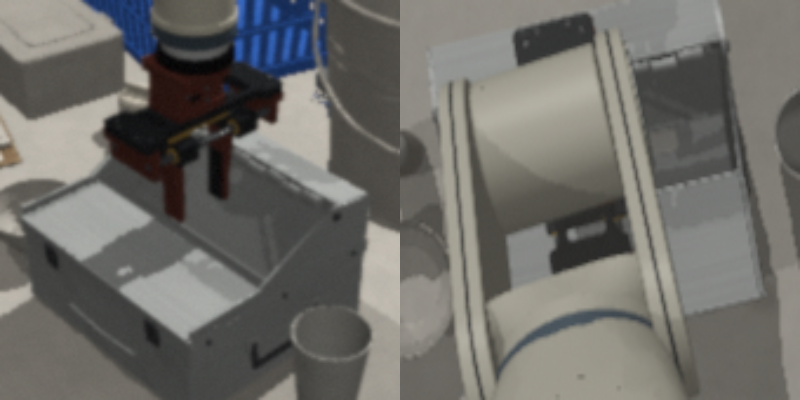

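The spoon has left the ledge. A pale sliver shows in the bin at crop (265,240), so I'll check its height before letting the flap close.

```bash
python3 - <<'E'
from g import *
d=np.load('pics/s8.npy'); L=world('side',d); L[...,:2]=(L[...,:2]-B)@np.c_[bx,by]
for v in range(198,228,3): print(v,[L[v,u].round(0).astype(int).tolist() for u in range(276,291,3)])
a=cv2.imread('pics/s8.png')[170:245,230:315]; cv2.imwrite('pics/c9.png',cv2.convertScaleAbs(cv2.resize(a,None,fx=7,fy=7,interpolation=cv2.INTER_CUBIC),alpha=1.5))
E
```

```text
198 [[72, -33, 122], [74, -40, 125], [76, -48, 128], [77, -57, 132], [81, -63, 134]]
201 [[69, -35, 116], [70, -44, 121], [72, -52, 124], [74, -60, 127], [76, -68, 130]]
204 [[68, -37, 109], [70, -45, 112], [69, -56, 118], [72, -63, 120], [75, -70, 123]]
207 [[65, -39, 102], [63, -52, 110], [67, -58, 112], [70, -64, 114], [72, -73, 117]]
210 [[64, -41, 95], [61, -54, 104], [66, -59, 104], [65, -70, 111], [69, -76, 112]]
213 [[59, -46, 92], [61, -54, 95], [63, -62, 98], [66, -70, 101], [68, -78, 105]]
216 [[57, -49, 85], [58, -57, 89], [58, -67, 95], [62, -74, 97], [62, -83, 102]]
219 [[54, -52, 79], [53, -62, 86], [57, -69, 87], [58, -77, 92], [60, -85, 95]]
222 [[50, -56, 75], [53, -63, 77], [54, -72, 82], [58, -78, 83], [56, -89, 91]]
225 [[48, -58, 68], [49, -67, 73], [55, -72, 72], [54, -82, 79], [15, -129, 128]]
```

View pics/c9.png

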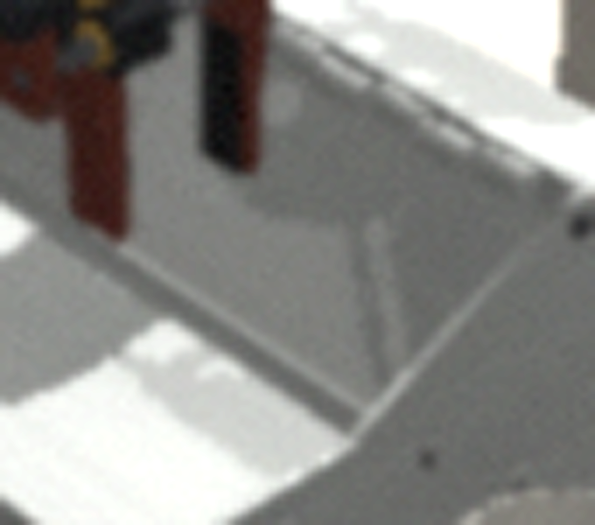

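```bash
python3 - <<'E'
from g import *
for n,f,(v0,v1,u0,u1) in(('side','s8',(196,224,262,296)),('side','s6',(196,224,262,296)),('top','t8',(205,262,265,320))):
    d=np.load(f'pics/{f}.npy'); L=world(n,d); L[...,:2]=(L[...,:2]-B)@np.c_[bx,by]
    P=L[v0:v1,u0:u1]; m=(P[...,0]>8)&(P[...,0]<88)&(abs(P[...,1])<122)&(P[...,2]<150)&(P[...,2]>5)
    q=P[m]
    # top: plane in x = a z + b y + c
    A=np.c_[q[:,2],q[:,1],np.ones(len(q))]; w=np.ones(len(q))
    for _ in range(10): c=np.linalg.lstsq(A*w[:,None],q[:,0]*w,rcond=None)[0]; r=q[:,0]-A@c; w=1/(1+(r/3)**2)
    print(f,c.round(3),'angle',np.arctan(1/c[0])-np.radians(25),'mad',np.median(abs(r)))
    k=r<-6; print(k.sum(), q[k][::max(1,k.sum()//15)].round(0).tolist())
E
```

```text
s8 [4.6800e-01 1.1000e-02 1.6487e+01] angle 0.696967148282746 mad 1.1831237829481722
1 [[74.0, -57.0, 139.0]]
s6 [0.553 0.006 2.741] angle 0.6294343109725777 mad 1.2699083753631868
2 [[48.0, -41.0, 98.0], [37.0, -28.0, 75.0]]
t8 [4.5000e-01 1.3000e-02 1.8981e+01] angle 0.711637427042898 mad 1.675333801435972
120 [[17.0, -104.0, 14.0], [17.0, -97.0, 14.0], [13.0, -115.0, 17.0], [15.0, -94.0, 10.0], [11.0, -113.0, 10.0], [16.0, -78.0, 15.0], [12.0, -96.0, 7.0], [8.0, -115.0, 8.0], [14.0, -75.0, 12.0], [10.0, -93.0, 11.0], [15.0, -58.0, 16.0], [11.0, -77.0, 15.0], [14.0, -53.0, 18.0], [10.0, -71.0, 14.0], [10.0, -59.0, 13.0]]
```

The sliver lies in the flap's own plane, so it is a mark or reflection. The visible bin floor carries something at z≈14–18, which fits the spoon. I'll retreat back and up so the flap closes.

Call:
{"api": "servo_tool", "payload": {
  "rows": [
    [0, 0, 0, 0, -0.06, 0, 50],
    [0, 0, 0, 0, -0.12, -0.01, 50],
    [0, 0, 0, 0, -0.18, -0.02, 50],
    [0, 0, 0, 0, -0.24, -0.04, 50],
    [0, 0, 0, 0, -0.3, -0.06, 50],
    [0, 0, 0, 0, -0.38, -0.1, 50],
    [0, 0, 0, 0, -0.5, -0.25, 50],
    [0, 0, 0, 0, -0.65, -0.5, 50],
    [0, 0, 0, 0, -0.8, -0.75, 50],
    [0, 0, 0, 0, -0.9, -0.85, 50]
  ]
}}

```text
t: 10.28
ee_pos: [364.4, 132.5, 254.9]
orientation: [1.956, 2.456, 0.006]
ft_force: [-0.3, 0.8, -0.5]
width: 50.0
grasp_force: 0.0
```

Call:
{"api": "servo_tool", "payload": {
  "rows": [
    [0, 0, 0, 0.25, 0, 0, 50],
    [0, 0, 0, 0.5, 0, 0, 50],
    [0, 0, 0, 0.75, 0, 0, 50],
    [0, 0, 0, 0.95, 0, 0, 50],
    [0, 0, 0, 0.95, 0, 0, 50]
  ]
}}

```text
t: 10.9
ee_pos: [321.6, 319.3, 252.4]
orientation: [-1.953, -2.461, -0.001]
ft_force: [-1.0, -0.6, -0.4]
width: 49.9
grasp_force: 0.0
```

```bash
python3 - <<'E'
from g import *
st(); grab('top','t9'); p,d2=grab('side','s9')
d=np.load('pics/t9.npy'); L=world('top',d); L[...,:2]=(L[...,:2]-B)@np.c_[bx,by]
q=L[(d>0)&(L[...,0]>15)&(L[...,0]<80)&(abs(L[...,1])<110)&(L[...,2]<170)]
print('flap',np.linalg.lstsq(np.c_[q[:,0],np.ones(len(q))],q[:,2],rcond=None)[0])
a=cv2.imread('pics/s9.png')[110:300,160:350]; b=cv2.imread('pics/t9.png')[170:320,140:370]
cv2.imwrite('pics/c10.png',np.hstack([cv2.resize(a,(400,400)),cv2.resize(b,(400,261)).repeat(1,0) if 0 else cv2.copyMakeBorder(cv2.resize(b,(400,261)),0,139,0,0,0)]))
E
```

```text
t 10.9 box -140.0 203.9 252.4 yaw/tilt err [ 0.    -0.     0.007] F [-1.  -0.6 -0.4] w 49.94249802209743
flap [  0.46201004 115.71276391]
```

View pics/c10.png

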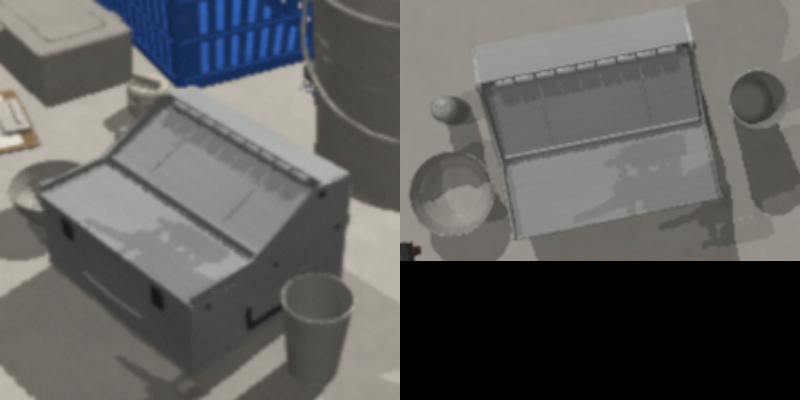

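The ledge is empty, the flap is shut (slope 0.462 at its original height), and the bowl, shaker and cup are where they were. I'm handing the job in.

```bash
python3 -c "
from workcell import ctrl
print(ctrl.close_job())"
```

```text
the job is handed in; nothing more can be done
None
```

I pushed the spoon off the ledge into the box while one finger held the flap open; the flap is shut again, the bowl, cup and shaker look unmoved, and the job was handed in at about 11 s (no verdict returned).

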